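Set the test box and hold the pick-up probe in the shield's guide collar

TASK

On the grey test box, push the sprung orange selector down and turn it clockwise from the white dot to the green dot, so that it pops back up there. Then take the red probe out of its stand, lower its rod straight down through the brass guide collar on the shielded circuit board without ever touching the collar, shield or board, until the yellow band is level with the collar's top, and finish while still holding it there: upright, centred and still. Leave the blue probe and the other things on the bench where they are.

Things in the scene. Friction and masses are not known exactly. Their poses are not given: they have to be found in the camera images.
- test_box: Fixed grey instrument box, 150 (its x) by 120 by 65 mm high, origin at the centre of its underside. The selector's axis is upright and stands at x = -25, y = 0 mm on its top. A white dot (off) lies on the top 36 mm from that axis towards the box's -x; the green dot (on) lies 60 degrees clockwise of it, seen from above. Its yaw varies.
- selector_grip (a point): Point on the selector's upright axis at grip height, 106 mm above the table when up; moves with the knob: a black disc (46 mm diameter, 8 mm thick) with an orange bar, 42 x 14 x 28 mm high. This point is 21 mm above the disc's top, 6 mm below the bar's. The bar lies along this point's x, white pointer on its -x half; grip it across y (14 mm). Its yaw falls as it turns clockwise.
- selector_press (a joint): How far the selector is pushed down, m: 0 up, 0.010 fully down. Its spring gives about 3.5 N at the start and 8.5 N fully down. It is locked unless pushed down more than about 6 mm (push it 9 to 10 mm while turning); let go at either dot it pops back up to 0 and is locked, let go between them it stays down.
- selector_turn (a joint): Selector angle, rad: 0 at the white dot (start), 1.05 (end stop) at the green dot, growing clockwise seen from above. It pops up at the green dot only beyond about 1.0: turn it to the stop.
- stand: Fixed probe stand, base 160 (its x) by 90 mm, with an aluminium plate 50 mm wide whose top is 105 mm above the table. Origin at the centre of the underside. Two 14 mm holes on its x axis at x = -40 and +40 mm: one holds the red probe, the other the blue one; which is which varies.
- probe: Loose cordless pick-up probe, about 90 g: red body 26 x 26 x 60 mm high with a white rod (8 mm diameter, 80 mm long) straight below on its axis. Origin: centre of the red body's underside, where the rod begins; z up, x and y square to its faces. It starts upright in the stand, square to it, resting on the plate (origin 105 mm above the table). Grip the red body from above across two faces.
- probe_band (a point): Centre of the yellow band (8 mm wide) round the red probe's rod, on the rod's axis, 36 mm below the red body's underside.
- probe_tip (a point): Lower end of the red probe's rod, on its axis, 80 mm below the red body's underside and 44 mm below the band's centre.
- jig: Fixed board jig: aluminium plate 160 (its x) by 120 mm with a green circuit board and a steel shield can (70 by 60 mm, top 58 mm above the table) carrying the brass guide collar (32 mm outside diameter, 20 mm high). Origin at the centre of the plate's underside; the collar's axis is upright at x = -20, y = 0 mm. Its yaw varies.
- collar_mouth (a point): Centre of the collar's open top, 78 mm above the table. The bore below it is upright, 20 mm in diameter (6 mm free all round the rod) and 32 mm deep, then opens into the hollow shield; a chip lies 55 mm below the mouth.
- blue_probe: Loose blue probe, the same as the red one but blue, in the other hole of the stand. Leave it.
- adapter: Loose brass adapter, 24 mm diameter, 20 mm high, standing on the test box's top at about x = +55 mm of the box. Origin under its centre. Leave it.
- multimeter: Loose orange multimeter lying flat, 80 by 160 by 45 mm high. Leave it.
- screwdriver: Loose red-handled screwdriver, 170 mm long, lying on the bench. Leave it.
- solder_reel: Loose blue solder reel, 60 mm diameter, 38 mm high. Leave it.
- screw_jar: Loose jar with a red cap, 56 mm diameter, 70 mm high. Leave it.
- heatsink: Loose aluminium finned heat sink, 50 by 70 by 28 mm. Leave it.
There are look-alikes about, which are no part of the job. What is shaped like the jig but pink is not meant. What is shaped like the probe but turquoise is not meant.

How it is judged:
On the way, in this order (a step that is already met when the one before it is completed fails the run):
1. the selector stands at the green dot and has popped back up (value of joint selector_turn above 0.95 rad and value of joint selector_press below 0.002 m), for 0.2 s.
2. the red probe is gripped and lifted clear of its stand (height (world z) of probe_tip above 0.12 m and contact force between probe and the fingers above 0.5 N), for 0.1 s.
3. the rod's tip is inside the collar's bore (z of probe_tip in the frame of collar_mouth below -0.01 m and horizontal distance between probe_tip and collar_mouth below 0.01 m), for 0.1 s.
At the end, for the whole second after the job is handed in: Selector up (within 2 mm) and beyond 0.95 rad; the gripper holds the red probe still, upright (0.1 rad) and clear of the jig, yellow band within 6 mm of the collar's top in height, band and tip within 4 mm of the bore's axis; blue probe within 20 mm of its start (all of step 1 and z of probe_band in the frame of collar_mouth between -0.006 and 0.006 m and horizontal distance between each of probe_band, probe_tip and collar_mouth below 0.004 m and angle between probe's own z axis and vertical below 0.1 rad and linear speed of probe below 0.02 m/s and contact force between probe and the fingers above 0.5 N and contact force between probe and jig below 0.2 N and distance of blue_probe from where it was at the start of the episode below 0.02 m); the arm keeps its last pose, push and grip.
It fails at once if the red probe touches the collar, the shield or the board (more than 0.3 N) (contact force between probe and jig above 0.3 N).
It fails at once if another loose thing on the bench (blue probe 20 mm, the others 30 mm) is moved from its place (distance of blue_probe from where it was at the start of the episode above 0.02 m or distance of any of adapter, multimeter, screwdriver, solder_reel, screw_jar, heatsink from where it was at the start of the episode above 0.03 m).
It also fails if it takes over 64 s, if anything falls off the work surface, if the arm or the gripper's body presses on something with over 40 N, if the wrist force passes 120 N, or if a joint passes its speed limit or range.

ROBOT

A 7-joint arm with a two-finger parallel gripper is mounted at the origin on the work surface. World frame = base frame: x ahead of the robot, y to its left, z up, the work surface at z = 0. Lengths are in m, angles in rad, forces in N, time in s.
With the tool pointing down it reaches from about 0.425 to 0.8 m from the base axis. Payload 8.3 kg.
Tool frame: the origin (TCP) lies midway between the tips of the shut fingers; the grasp point (between the pads) lies 19 mm behind it; z points along the fingers, y is the line along which they close (so a half turn about z gives the same grasp; the last joint's range is limited). The gripper opens to 85 mm and grips with 20 to 120 N. Pads are 22 mm wide; open, the fingers measure 114 mm over their backs; the gripper's body (76 mm by 85 mm) begins 54 mm behind the grasp point. The pads swing forward as they close: fully open they stand 13 mm farther back than shut.
Start: joints at [1.244, 0.383, 0.016, 1.37, -0.006, 1.388, -0.046], TCP at [0.163, -0.603, 0.231] pointing down, gripper open.
Joint ranges: [-2.95, 2.95], [-0.25, 2.06], [-1.52, 1.56], [0.18, 2.33], [-1.44, 4.58], [0.02, 2.06], [-3.01, 3.01]. Speed limits (rad/s): [2.39, 2.39, 3.01, 3.01, 3.14, 3.14, 3.14].

INTERFACE

Orientations are given as a unit quaternion [x, y, z, w].
In Python, from plant import get_state, get_image, sign_off gives the robot as it stands.
- The arm moves only by the tool carry_out, never from a script. Its argument "motion" is one flat list of numbers, 5 for each row, row after row: the closure, from -1 (fully open) to 1 (shut), then the shift along the tool's x, y, z in mm, then the turn about the tool's z in rad. In form: [hand, x, y, z, turn, hand, x, y, z, turn, ...]. A call has 1 to 12 rows; each row shifts and turns the commanded pose from where the row before left it, along the tool's axes as they then stand; what a row does not reach is not made up. A row lasts 1/12 s, in which the tool goes at most 41.7 mm and 7.16 degrees, less where a joint would pass 70% of its speed; a pose out of reach is approached as far as the arm can. A call is refused whole if a number of a shift passes 41.7 or a number of a turn 0.125, either way. A call with a gripper value outside its range is refused whole. The fingers move at their own pace and stop on an object; "force" is the grip in N (left out, the last holds). Time passes only in rows, so rows that do not move let the fingers close. It gives the time, the measured TCP pose, the force, the opening and the grip force at its end, in the units of the state.
- get_state(): the state, without advancing time (a new reading comes with each control period).
- get_image(name): name is "scene" or "top"; returns a dict with "image" (480x640x3 uint8, blue, green, red), "fx", "fy", "cx", "cy" (pixels), "position" and "orientation" of the camera in the world. Camera axes: x right, y down, z forward; pixel columns grow to the right and rows downward; lengths in m; the calibration is good to about 2 mm. A picture is of the moment at which its call begins. There is no depth.
- sign_off(): hands the job in; it is judged then, once.
The state is a dict: "time_s": time; "joints": joint angles; "joint_velocities": joint speeds; "effort": joint torques, N m; "eef_pos": TCP position; "eef_rot": TCP orientation; "wrist_force": force on the tool from outside, world axes, zero at the start; "ft_torque": the same for the moment, N m; "finger_gap": opening from 0.0 (shut) to 1.0 (fully open); "gripper_force": force on a finger pad.
Only numpy, scipy, OpenCV 4.12 (cv2) and the standard library are available. Lean on these libraries where they do the work, as an engineer would, in place of code of your own. Each camera call takes 0.05 s, during which the arm holds its last target. There are 200 camera calls.

## Working session

There is one attempt and no reset: what is moved stays moved. The work goes in short steps, Python scripts to look and compute and a tool call to move; the robot and the scene stay as the last step left them, time stands still between calls to the robot, and variables do not carry over. Pictures are saved under pics/ and viewed, at most 13 in all, crops included, and the job is handed in when it is done.

Besides the shell and the picture viewer there is one more tool, called after "Emit:" in YAML: its name, and indented under it one key for each argument. carry_out: Moves the arm, as the interface text tells. Its arguments: {"type":"object","properties":{"motion":{"type":"array"},"force":{"type":"number"}},"required":["motion"]}

```bash
mkdir -p pics; ls; python3 - <<'E'
from plant import get_state,get_image
import cv2
s=get_state();print(s)
for n in("scene","top"):
    d=get_image(n);cv2.imwrite(f"pics/{n}0.png",d["image"]);print(n,{k:v for k,v in d.items() if k!="image"})
E
```

```text
pics
{'time_s': 0.0, 'joints': array([ 1.24408112,  0.38420768,  0.01641122,  1.37115675, -0.00629039,
        1.38823731, -0.04653289]), 'joint_velocities': array([ 0.00062785,  0.00021118, -0.00102706, -0.00058016, -0.00079273,
        0.00185317, -0.00193602]), 'effort': array([ 1.34091420e-04, -6.27596283e+01,  8.44434891e-01, -3.71812892e+01,
        1.65739580e-02,  1.42939467e-02,  1.00649976e-05]), 'eef_pos': array([ 0.16285362, -0.60287589,  0.23029702]), 'eef_rot': array([ 9.91312452e-01,  1.31524384e-01, -1.57835153e-04, -9.66709338e-04]), 'wrist_force': array([ 5.30430522e-01, -4.81105904e-04, -3.07204078e-01]), 'ft_torque': array([0.01833306, 0.06476291, 0.01909588]), 'gripper_force': 0.0, 'finger_gap': 0.9993733246513883}
scene {'fx': 536.7804750188413, 'fy': 536.7804750188413, 'cx': 321.3817239049018, 'cy': 242.46068358549988, 'position': array([1.40391654, 0.03092129, 0.74752331]), 'orientation': array([ 0.62287113,  0.64368871, -0.31802266, -0.31073782])}
top {'fx': 463.72754636262516, 'fy': 463.72754636262516, 'cx': 318.2841916276017, 'cy': 238.7506571962509, 'position': array([ 0.42934324, -0.00270106,  1.14031216]), 'orientation': array([ 0.71019213, -0.70082819,  0.0501921 , -0.04413322])}
```

View pics/top0.png

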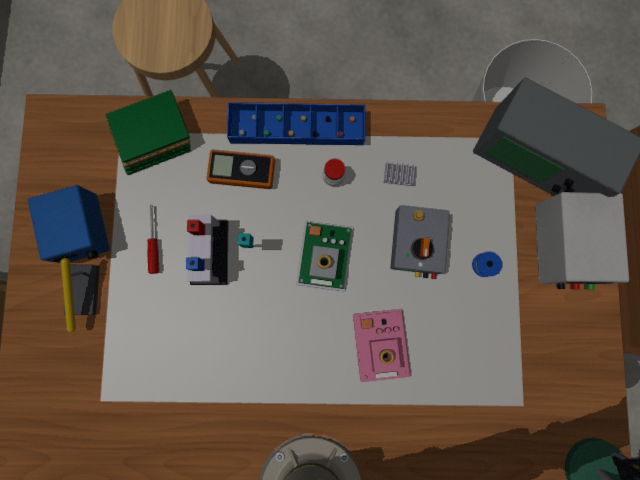

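View pics/scene0.png

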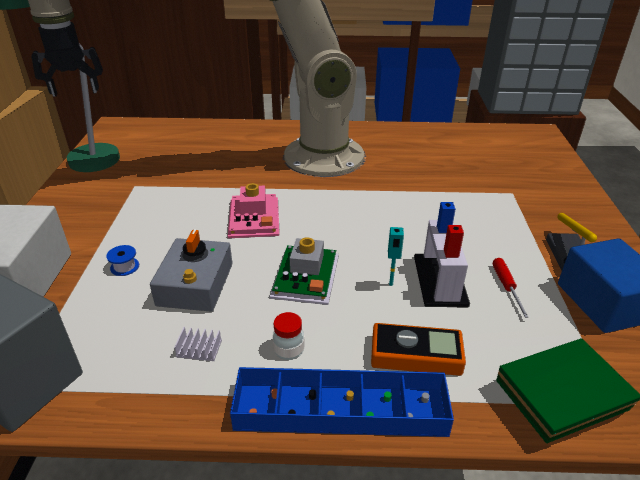

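Top: the red probe is at about (195,226). It could be confused with the blue probe (194,263), turquoise probe (246,240), screwdriver (153,255) or jar cap (335,168). The green jig's collar is at (325,262), with the pink look-alike at (386,356). The selector is at (424,248) and the adapter at (418,215). By the description I choose red (195,226) and collar (325,262), and will check both in close crops.

```bash
cat > h.py <<'E'
import numpy as np,cv2
from plant import get_state,get_image
from scipy.spatial.transform import Rotation as R
def uv(d,P):
    p=R.from_quat(d["orientation"]).inv().apply(np.atleast_2d(P)-d["position"])
    return np.c_[d["fx"]*p[:,0]/p[:,2]+d["cx"],d["fy"]*p[:,1]/p[:,2]+d["cy"]]
def ray(d,u,v,z):
    r=R.from_quat(d["orientation"]).apply([(u-d["cx"])/d["fx"],(v-d["cy"])/d["fy"],1])
    return d["position"]+r*(z-d["position"][2])/r[2]
def crop(im,u0,v0,w,h,k):
    c=cv2.resize(im[v0:v0+h,u0:u0+w],None,fx=k,fy=k,interpolation=cv2.INTER_CUBIC)
    for i in range(0,w,10): cv2.putText(c,str(u0+i),(i*k,8),0,.3,(255,0,255),1);cv2.line(c,(i*k,10),(i*k,14),(255,0,255),1)
    for i in range(10,h,10): cv2.putText(c,str(v0+i),(0,i*k+3),0,.3,(255,0,255),1)
    return c
E
python3 - <<'E'
from h import *
d=get_image("top")["image"]
a=crop(d,385,200,66,80,6); b=crop(d,180,205,66,80,6)
cv2.imwrite("pics/c1.png",np.hstack([a,b]))
cv2.imwrite("pics/c2.png",np.hstack([crop(d,293,215,66,80,6),crop(d,230,220,60,80,6)]))
s=get_image("scene")["image"]
cv2.imwrite("pics/c3.png",np.hstack([crop(s,150,225,80,90,5),crop(s,380,200,80,90,5)]))
E
```

```text
(no output)
```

View pics/c1.png

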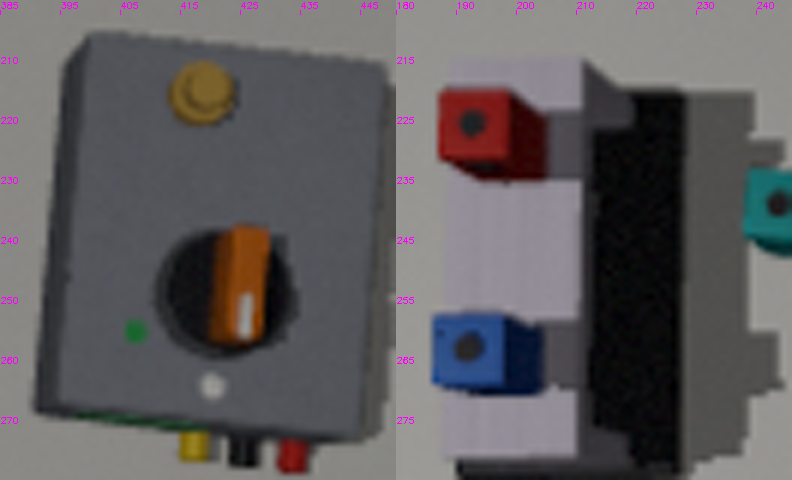

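View pics/c2.png

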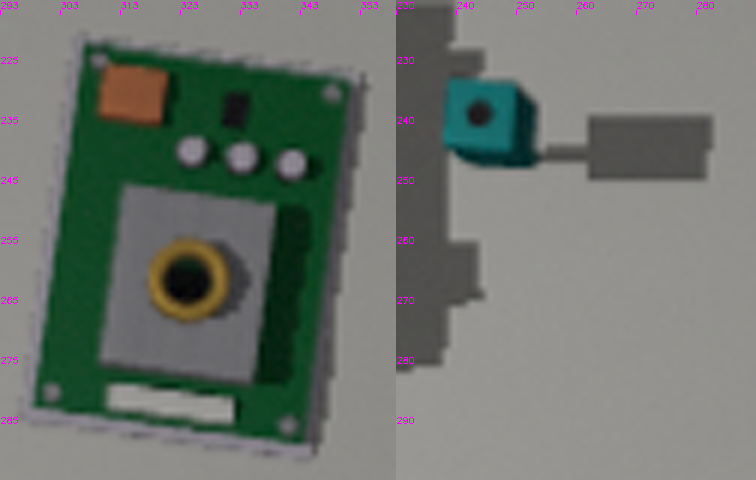

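View pics/c3.png

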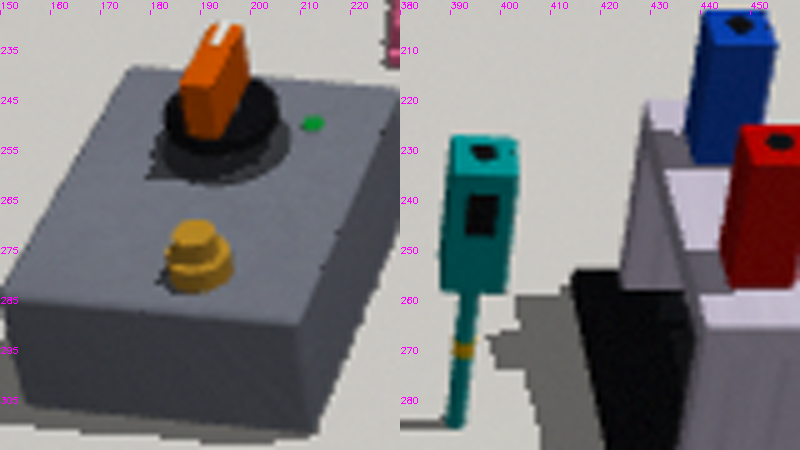

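Crops: the red probe's cap is at about (192.7,225.5), the blue one's at (192,262.5). The white dot is at (420,264), the green dot at (407.5,255), and the bar's top centre at (426,247). The collar's ring is centred at (324,261.5) on the green board. The turquoise probe stands loose at (243,239), and its shadow shows it is on its own. The choices are confirmed, so I'm computing positions from both cameras.

```bash
python3 - <<'E'
from h import *
t=get_image("top");s=get_image("scene")
def cen(d,box,lo,hi):
    u0,v0,u1,v1=box
    h=cv2.cvtColor(d["image"][v0:v1,u0:u1],cv2.COLOR_BGR2HSV);m=cv2.inRange(h,np.array(lo),np.array(hi))
    c=max(cv2.findContours(m,0,1)[0],key=cv2.contourArea)
    (x,y),w,a=cv2.minAreaRect(c);return x+u0,y+v0,w,a
q=-.5+.5/6
P=lambda x,y,u0,v0:(x/6+u0+q,y/6+v0+q)
f=lambda p,z:ray(t,*p,z)
w=f(P(212,386,385,200),.065);g=f(P(136,331,385,200),.065)
print("white",w,"green",g,"dist",np.linalg.norm(w-g))
C=np.array([f(P(x,y,385,200),.065) for x,y in[(92,32),(387,65),(365,437),(58,403)]])
print("box corners\n",C.round(4),"sides",np.linalg.norm(C-np.roll(C,-1,0),axis=1),"centre",C.mean(0))
B=np.array([f(P(x,y,385,200),.112) for x,y in[(233,228),(269,230),(262,340),(226,338)]]);print("bar",B.mean(0),np.linalg.norm(B-np.roll(B,-1,0),axis=1))
v=B[:2].mean(0)-B[2:].mean(0);print("bar dir yaw",np.arctan2(v[1],v[0]))
for n,(x0,y0,x1,y1) in dict(red=(441,90,510,160),blue=(434,315,504,385)).items():
    K=np.array([f(P(x-396,y,180,205),.165) for x,y in[(x0,y0),(x1,y0),(x1,y1),(x0,y1)]]);print(n,K.mean(0),np.linalg.norm(K-np.roll(K,-1,0),axis=1))
rp=K
c=cen(t,(310,245,340,280),(15,80,60),(35,255,255));print("collar px",c,f(c[:2],.078))
# shield top z .058 corners -> centre & yaw
S=np.array([f(P(x,y,293,215),.058) for x,y in[(123,184),(277,205),(253,383),(100,363)]]);v=S[:2].mean(0)-S[2:].mean(0)
print("shield",S.mean(0),np.linalg.norm(S-np.roll(S,-1,0),axis=1),np.arctan2(v[1],v[0]))
# scene-camera check
c2=cen(s,(290,230,325,255),(15,80,60),(35,255,255));print("scene collar px",c2,ray(s,*c2[:2],.073))
h=lambda x,y,u0,v0:(x/5+u0-.4,y/5+v0-.4)
print("scene bar top",ray(s,*h(213,55,150,225)[:2],.106),"red cap",ray(s,*h(780-400,142,380,200),.165),"blue cap",ray(s,*h(740-400,25,380,200),.165),"green",ray(s,*h(313,125,150,225),.065))
E
```

```text
white [ 0.51800554 -0.24831812  0.065     ] green [ 0.53903909 -0.21905934  0.065     ] dist 0.03603451397163925
box corners
 [[ 0.6573 -0.2032  0.065 ]
 [ 0.6457 -0.3196  0.065 ]
 [ 0.499  -0.3074  0.065 ]
 [ 0.5106 -0.1884  0.065 ]] sides [0.11692305 0.14722888 0.11949021 0.14743108] centre [ 0.57816276 -0.25463299  0.065     ]
bar [ 0.55246967 -0.2514819   0.112     ] [0.01348591 0.041474   0.01341417 0.04147008]
bar dir yaw -0.08135787103337852
red [0.58527715 0.25667151 0.165     ] [0.02441554 0.02512612 0.02433332 0.02512301]
blue [0.5054512  0.25506728 0.165     ] [0.02450219 0.02458836 0.02442057 0.02458543]
collar px (324.0, 261.5, (13.0, 12.0), 90.0) [ 0.51953884 -0.0247108   0.078     ]
shield [ 0.52050795 -0.02504857  0.058     ] [0.06086045 0.07020062 0.05990156 0.07056889] -0.1195610348314762
scene collar px (306.5, 245.0, (16.0, 15.0), 90.0) [ 0.52540918 -0.02442055  0.073     ]
scene bar top [ 0.5456669  -0.25262132  0.106     ] red cap [0.58321096 0.25807242 0.165     ] blue cap [0.50371605 0.25559479 0.165     ] green [ 0.53758067 -0.21874617  0.065     ]
```

Sizes and spacings agree with the description (dots 36.0 mm apart, box 147×118, bar 41.5×13.5, shield 70×60). The selector axis is about (0.553,-0.2517) at yaw -0.085. The red probe is about (0.5845,0.257) and the collar about (0.5195,-0.0247). First I turn, then travel at height.

Emit:
carry_out:
  motion: [-1, 0, 0, 0, 0.116, -1, 0, 0, 0, 0.116, -1, 0, 0, 0, 0.117, -1, 26, -27, 0, 0, -1, 26, -27, 0, 0, -1, 26, -27, 0, 0, -1, 26, -27, 0, 0, -1, 26, -27, 0, 0, -1, 26, -27, 0, 0, -1, 26, -27, 0, 0, -1, 26, -27, 0, 0, -1, 0, 0, 0, 0]
  force: 100

```text
time_s: 1.3
eef_pos: [0.396, -0.3984, 0.2315]
eef_rot: [0.999, -0.036, 0.002, -0.002]
wrist_force: [0.7, 1.5, -0.6]
finger_gap: 0.996
gripper_force: 0.0
```

```bash
cat > go.py <<'E'
import sys
from h import *
x,y,z,a=map(float,sys.argv[1:])
s=get_state();r=R.from_quat(s["eef_rot"]);M=r.as_matrix()
now=np.arctan2(M[1,0],M[0,0])
print("t",round(s["time_s"],2),"pos",s["eef_pos"].round(4),"yaw",now.round(4),"tool mm",(1000*M.T@(np.array([x,y,z])-s["eef_pos"])).round(1),"turn",round(now-a,4),"tilt",round(np.arccos(-M[2,2]),4),"gap",round(s["finger_gap"],3),"gf",round(s["gripper_force"],1),"wf",s["wrist_force"].round(1),"j",s["joints"].round(2))
E
python3 go.py .553 -.2517 .23 -.085
```

```text
t 1.3 pos [ 0.396  -0.3984  0.2315] yaw -0.0729 tool mm [ 145.9 -157.7    2.5] turn 0.0121 tilt 0.0047 gap 0.996 gf 0.0 wf [ 0.7  1.5 -0.6] j [ 0.82  0.25 -0.1   1.55  0.02  1.35 -0.93]
```

Emit:
carry_out:
  motion: [0, 18, -19, 0, 0, 0, 18, -19, 0, 0, 0, 18, -19, 0, 0, 0, 18, -19, 0, 0, 0, 18, -19, 0, 0, 0, 18, -19, 0, 0, 0, 18, -19, 0, 0, 0, 18, -19, 0, 0, 0, 0, 0, 0, 0, 0, 0, 0, 0, 0, 0, 0, 0, 0, 0]

```text
time_s: 2.22
eef_pos: [0.5446, -0.2673, 0.2311]
eef_rot: [0.999, -0.043, -0.0, 0.0]
wrist_force: [-1.1, -0.2, -0.2]
finger_gap: 0.498
gripper_force: 0.0
```

```bash
python3 go.py .553 -.2517 .23 -.085
```

```text
t 2.22 pos [ 0.5446 -0.2673  0.2311] yaw -0.0854 tool mm [  7.1 -16.3   1.1] turn -0.0004 tilt 0.0007 gap 0.498 gf 0.0 wf [-1.1 -0.2 -0.2] j [ 0.55  0.35 -0.2   1.42  0.07  1.38 -1.3 ]
```

Emit:
carry_out:
  motion: [0, 4, -8, 1, 0, 0, 3, -8, 0, 0, 0, 0, 0, 22, 0, 0, 0, 0, 22, 0, 0, 0, 0, 22, 0, 0, 0, 0, 22, 0, 0, 0, 0, 22, 0, 0, 0, 0, 10, 0, 0, 0, 0, 10, 0, 0, 0, 0, 10, 0, 0, 0, 0, 0, 0, 0, 0, 0, 0, 0]

```text
time_s: 3.22
eef_pos: [0.5536, -0.2513, 0.0906]
eef_rot: [0.999, -0.043, 0.0, -0.0]
wrist_force: [1.3, 0.3, 0.8]
finger_gap: 0.501
gripper_force: 0.0
```

```bash
python3 go.py .553 -.2517 .089 -.085; python3 - <<'E'
from h import *
t=get_image("top")["image"];s=get_image("scene")["image"]
cv2.imwrite("pics/g1.png",np.hstack([crop(s,140,190,90,100,6)]))
E
```

```text
t 3.22 pos [ 0.5536 -0.2513  0.0906] yaw -0.0853 tool mm [-0.5  0.4  1.6] turn -0.0003 tilt 0.0003 gap 0.501 gf 0.0 wf [1.3 0.3 0.8] j [ 0.53  0.46 -0.2   1.59  0.1   1.1  -1.36]
```

View pics/g1.png

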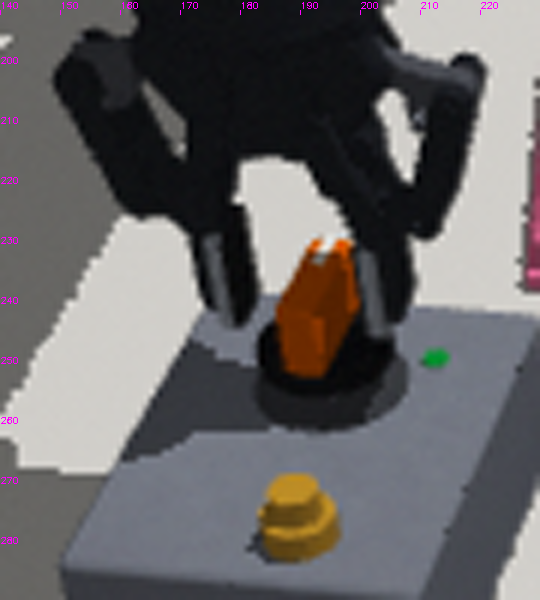

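The fingers straddle the bar, with pads at (177,240) and (201,240) and the bar at (192,245). The fit is good, so I close.

Emit:
carry_out:
  motion: [1, 0, 0, 0, 0, 1, 0, 0, 0, 0, 1, 0, 0, 0, 0, 1, 0, 0, 0, 0, 1, 0, 0, 0, 0, 1, 0, 0, 0, 0, 1, 0, 0, 0, 0, 1, 0, 0, 0, 0]
  force: 100

```text
time_s: 3.98
eef_pos: [0.5541, -0.2495, 0.091]
eef_rot: [0.999, -0.042, 0.0, -0.001]
wrist_force: [-0.8, 5.6, 2.5]
finger_gap: 0.139
gripper_force: 98.5
```

```bash
python3 go.py .553 -.2517 .081 -.085
```

```text
t 3.98 pos [ 0.5541 -0.2495  0.091 ] yaw -0.0837 tool mm [-0.9  2.3 10. ] turn 0.0013 tilt 0.0019 gap 0.139 gf 98.5 wf [-0.8  5.6  2.5] j [ 0.53  0.46 -0.21  1.59  0.1   1.1  -1.36]
```

Emit:
carry_out:
  motion: [1, 0, -1.5, 4, 0, 1, 0, 0, 4, 0, 1, 0, 0, 4, 0, 1, 0, 0, 0, 0, 1, 0, 0, 0, 0]

```text
time_s: 4.4
eef_pos: [0.5543, -0.2494, 0.0815]
eef_rot: [0.999, -0.042, 0.001, 0.0]
wrist_force: [-9.1, 6.3, 22.8]
finger_gap: 0.141
gripper_force: 101.2
```

```bash
python3 go.py .553 -.2517 .081 -.085
```

```text
t 4.4 pos [ 0.5543 -0.2494  0.0815] yaw -0.0849 tool mm [-1.1  2.4  0.5] turn 0.0001 tilt 0.0023 gap 0.141 gf 101.2 wf [-9.1  6.3 22.8] j [ 0.52  0.47 -0.2   1.6   0.1   1.08 -1.36]
```

Emit:
carry_out:
  motion: [1, -1.5, -1.5, -0.5, 0, 1, 0, 0, 0, 0.09, 1, 0, 0, 0, 0.09, 1, 0, 0, 0, 0.09, 1, 0, 0, 0, 0.09, 1, 0, 0, 0, 0.09, 1, 0, 0, 0, 0.09, 1, 0, 0, 0, 0.09, 1, 0, 0, 0, 0.09, 1, 0, 0, 0, 0.09, 1, 0, 0, 0, 0.09, 1, 0, 0, 0, 0.09]

```text
time_s: 5.4
eef_pos: [0.5536, -0.2495, 0.0817]
eef_rot: [0.858, -0.514, 0.003, -0.0]
wrist_force: [-2.6, 0.8, 14.8]
finger_gap: 0.137
gripper_force: 100.1
```

```bash
python3 go.py .553 -.2517 .081 -1.135
```

```text
t 5.4 pos [ 0.5536 -0.2495  0.0817] yaw -1.08 tool mm [1.7 1.6 0.7] turn 0.055 tilt 0.005 gap 0.137 gf 100.1 wf [-2.6  0.8 14.8] j [ 0.38  0.45 -0.01  1.62  0.01  1.07 -2.29]
```

Emit:
carry_out:
  motion: [1, 0, 0, 0, 0.04, 1, 0, 0, 0, 0.04, 1, 0, 0, 0, 0.03, 1, 0, 0, 0, 0, 1, 0, 0, 0, 0]

```text
time_s: 5.82
eef_pos: [0.5536, -0.2494, 0.0816]
eef_rot: [0.83, -0.558, 0.002, 0.0]
wrist_force: [-3.1, 0.1, 14.3]
finger_gap: 0.14
gripper_force: 100.4
```

```bash
python3 go.py .553 -.2517 .091 -1.135;python3 -c "
from plant import get_state
print(get_state()['ft_torque'])"
```

```text
t 5.82 pos [ 0.5536 -0.2494  0.0816] yaw -1.1846 tool mm [ 1.9  1.4 -9.4] turn -0.0496 tilt 0.0049 gap 0.14 gf 100.4 wf [-3.1  0.1 14.3] j [ 0.36  0.45  0.01  1.62 -0.    1.07 -2.38]
[-0.08955397  0.79950668  0.72049985]
```

Emit:
carry_out:
  motion: [1, 0, 0, -4, 0, 1, 0, 0, -4, 0, 1, 0, 0, -4, 0, 1, 0, 0, 0, 0, 0.3, 0, 0, 0, 0, 0.3, 0, 0, 0, 0, 0.3, 0, 0, 0, 0, 0.3, 0, 0, 0, 0, 0.3, 0, 0, 0, 0, 0.3, 0, 0, 0, 0]

```text
time_s: 6.65
eef_pos: [0.552, -0.2481, 0.0907]
eef_rot: [0.829, -0.559, -0.0, -0.0]
wrist_force: [0.4, 0.1, 0.1]
finger_gap: 0.349
gripper_force: 0.0
```

Emit:
carry_out:
  motion: [0.3, 0, 0, -15, 0, 0.3, 0, 0, -25, 0, 0.3, 0, 0, -35, 0, 0.3, 0, 0, -35, 0, 0, 0, 0, -35, 0, 0, 0, 0, -25, 0, 0, 0, 0, 0, 0]

```text
time_s: 7.23
eef_pos: [0.5543, -0.2491, 0.2678]
eef_rot: [0.829, -0.559, 0.005, -0.001]
wrist_force: [1.4, -0.1, -0.1]
finger_gap: 0.499
gripper_force: 0.0
```

```bash
python3 go.py .5845 .257 .27 .02; python3 - <<'E'
from h import *
t=get_image("top")["image"];s=get_image("scene")["image"]
cv2.imwrite("pics/g2.png",np.hstack([crop(t,385,200,66,80,6),crop(s,150,215,66,80,6)]))
E
```

```text
t 7.23 pos [ 0.5543 -0.2491  0.2678] yaw -1.1854 tool mm [-457.6 -218.3   -3.8] turn -1.2054 tilt 0.0103 gap 0.499 gf 0.0 wf [ 1.4 -0.1 -0.1] j [ 0.36  0.32  0.02  1.37 -0.    1.44 -2.38]
```

View pics/g2.png

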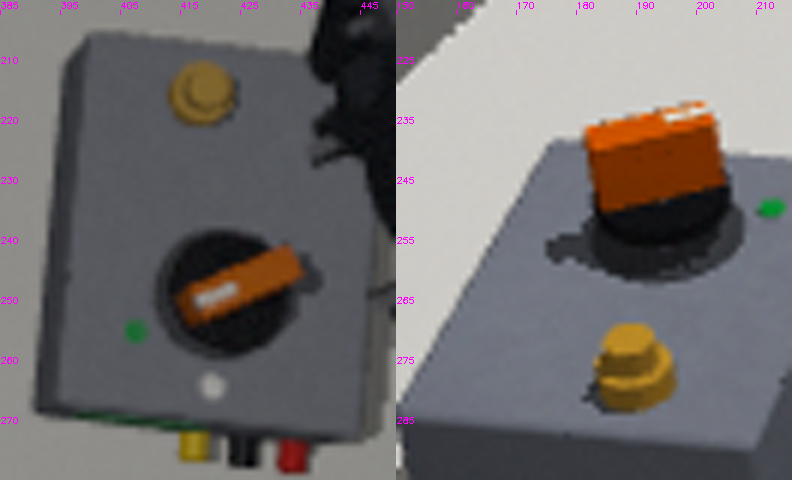

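```bash
python3 - <<'E'
from h import *
from scipy.optimize import minimize
I={n:get_image(n) for n in("top","scene")}
old={n:cv2.imread(f"pics/{n}0.png") for n in I}
box={"top":(405,230,442,265),"scene":(178,220,212,262)}
def mask(im,n):
    u0,v0,u1,v1=box[n];h=cv2.cvtColor(im,cv2.COLOR_BGR2HSV)
    m=np.zeros(im.shape[:2],np.uint8);m[v0:v1,u0:u1]=cv2.inRange(h,(3,120,60),(22,255,255))[v0:v1,u0:u1]
    return cv2.morphologyEx(m,cv2.MORPH_CLOSE,np.ones((7,7)))>0
def fit(ims,lab):
    M={n:mask(ims[n],n) for n in I}
    def cost(p,n_=None):
        x,y,dz,a=p;c=0
        P=np.array([[sx*.021,sy*.007,z] for sx in(-1,1) for sy in(-1,1) for z in(.084,.112)])
        P=R.from_euler("z",a).apply(P)+[x,y,dz]
        for n in I:
            q=np.zeros((480*4,640*4),np.uint8);h=cv2.convexHull(((uv(I[n],P)+.5)*4*16).astype(np.int32))
            cv2.fillConvexPoly(q,h,255,shift=4);f=cv2.resize(q,(640,480),interpolation=cv2.INTER_AREA)/255.
            c+=np.abs(f-M[n]).sum()
        return c
    best=min((minimize(cost,[.553,-.251,z,a],method="Nelder-Mead",options=dict(initial_simplex=np.array([.553,-.251,z,a])+np.r_[np.zeros((1,4)),np.diag([.004,.004,.005,.1])])) for z in(0,-.008) for a in(-.085,-1.13)),key=lambda r:r.fun)
    print(lab,best.x.round(4),best.fun)
fit(old,"before");fit({n:I[n]["image"] for n in I},"after")
E
```

```text
before [ 5.529e-01 -2.513e-01  3.000e-04 -6.020e-02] 57.29803921568627
after [ 0.5536 -0.2511  0.0016 -1.1732] 54.29411764705882
```

The fit shows the selector up and turned about 1.1 rad. Next is the probe.

Emit:
carry_out:
  motion: [-0.3, 0, 0, 0, -0.12, -0.3, 0, 0, 0, -0.12, -0.3, 0, 0, 0, -0.12, -0.3, 0, 0, 0, -0.12, -0.3, 0, 0, 0, -0.12, -0.3, 0, 0, 0, -0.12, -0.3, 0, 0, 0, -0.12, -0.3, 0, 0, 0, -0.12, -0.3, 0, 0, 0, -0.12, -0.3, 0, 0, 0, -0.12, -0.3, 0, 0, 0, 0]

```text
time_s: 8.35
eef_pos: [0.5514, -0.2479, 0.2589]
eef_rot: [1.0, 0.01, -0.001, -0.001]
wrist_force: [0.4, -0.3, -0.3]
finger_gap: 0.648
gripper_force: 0.0
```

Emit:
carry_out:
  motion: [-0.3, 3, -36, 0, 0, -0.3, 3, -36, 0, 0, -0.3, 3, -36, 0, 0, -0.3, 3, -36, 0, 0, -0.3, 3, -36, 0, 0, -0.3, 3, -36, 0, 0, -0.3, 3, -36, 0, 0, -0.3, 3, -36, 0, 0, -0.3, 3, -36, 0, 0, -0.3, 3, -36, 0, 0, -0.3, 3, -36, 0, 0, -0.3, 0, 0, 0, 0]

```text
time_s: 9.35
eef_pos: [0.5769, 0.158, 0.2594]
eef_rot: [1.0, 0.011, -0.002, -0.002]
wrist_force: [-1.2, 1.9, 0.2]
finger_gap: 0.65
gripper_force: 0.0
```

```bash
python3 go.py .5845 .257 .27 .02
```

```text
t 9.35 pos [0.5769 0.158  0.2594] yaw 0.0219 tool mm [  9.8 -98.8 -10.1] turn 0.0019 tilt 0.0055 gap 0.65 gf 0.0 wf [-1.2  1.9  0.2] j [-0.04  0.34 -0.37  1.38  0.12  1.44 -1.96]
```

Emit:
carry_out:
  motion: [-0.3, 2, -25, 0, 0, -0.3, 2, -25, 0, 0, -0.3, 2, -25, 0, 0, -0.3, 2, -17, 0, 0, -0.3, 0, 0, 25, 0, -0.3, 0, 0, 25, 0, -0.3, 0, 0, 18, 0, -0.3, 0, 0, 0, 0, -0.3, 0, 0, 0, 0]

```text
time_s: 10.1
eef_pos: [0.5851, 0.2397, 0.1913]
eef_rot: [1.0, 0.006, -0.002, 0.001]
wrist_force: [0.4, -0.6, -0.2]
finger_gap: 0.651
gripper_force: 0.0
```

```bash
python3 go.py .5845 .257 .122 .02
```

```text
t 10.1 pos [0.5851 0.2397 0.1913] yaw 0.0122 tool mm [ -0.1 -17.4  69.3] turn -0.0078 tilt 0.0036 gap 0.651 gf 0.0 wf [ 0.4 -0.6 -0.2] j [-0.16  0.45 -0.39  1.39  0.17  1.34 -2.12]
```

Emit:
carry_out:
  motion: [-0.3, 0, -9, 0, 0, -0.3, 0, -8.5, 0, -0.008, -0.3, 0, 0, 0, 0, -0.3, 0, 0, 15, 0, -0.3, 0, 0, 15, 0, -0.3, 0, 0, 15, 0, -0.3, 0, 0, 15, 0, -0.3, 0, 0, 9, 0, -0.3, 0, 0, 0, 0, -0.3, 0, 0, 0, 0]

```text
time_s: 10.93
eef_pos: [0.5856, 0.2582, 0.1243]
eef_rot: [1.0, 0.012, -0.0, -0.0]
wrist_force: [0.4, -0.1, -0.4]
finger_gap: 0.649
gripper_force: 0.0
```

```bash
python3 go.py .5845 .257 .122 .02;python3 - <<'E'
from h import *
t=get_image("top")["image"];s=get_image("scene")["image"]
cv2.imwrite("pics/g3.png",np.hstack([crop(t,165,185,66,90,6),crop(s,410,190,66,90,6)]))
E
```

```text
t 10.93 pos [0.5856 0.2582 0.1243] yaw 0.0231 tool mm [-1.2  1.2  2.3] turn 0.0031 tilt 0.0002 gap 0.649 gf 0.0 wf [ 0.4 -0.1 -0.4] j [-0.19  0.51 -0.39  1.46  0.2   1.21 -2.15]
```

View pics/g3.png

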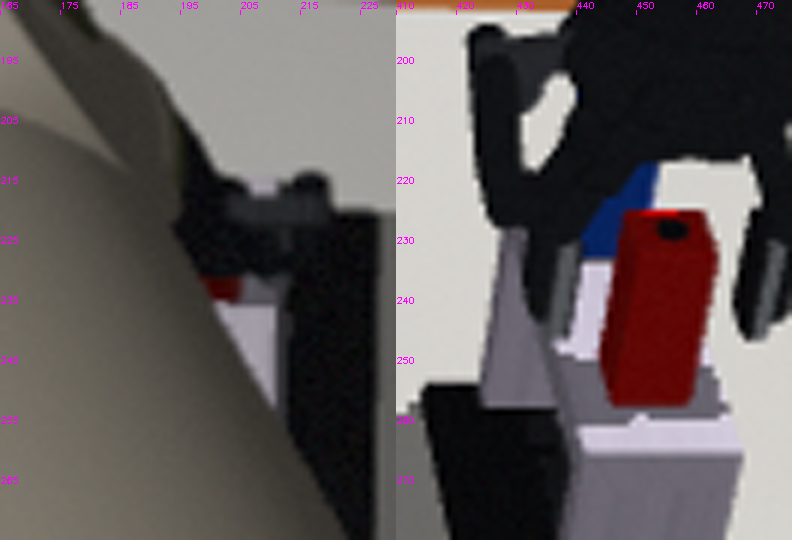

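The fingers straddle the red body at scene (450,235), with pads at (438,240) and (472,240). I close and lift.

Emit:
carry_out:
  motion: [1, 0, 0, 0, 0, 1, 0, 0, 0, 0, 1, 0, 0, 0, 0, 1, 0, 0, 0, 0, 1, 0, 0, 0, 0, 1, 0, 0, 0, 0, 1, 0, 0, 0, 0]
  force: 60

```text
time_s: 11.62
eef_pos: [0.5861, 0.2582, 0.1249]
eef_rot: [1.0, 0.011, 0.001, -0.0]
wrist_force: [0.6, -0.4, 5.6]
finger_gap: 0.297
gripper_force: 59.5
```

Emit:
carry_out:
  motion: [1, 0, 0, -4, 0, 1, 0, 0, -10, 0, 1, 0, 0, -15, 0, 1, 0, 0, -20, 0, 1, 0, 0, -20, 0, 1, 0, 0, -20, 0, 1, 0, 0, -20, 0, 1, 0, 0, -15, 0, 1, 0, 0, -4, 0, 1, 0, 0, 0, 0, 1, 0, 0, 0, 0]

```text
time_s: 12.53
eef_pos: [0.5854, 0.2577, 0.2512]
eef_rot: [1.0, 0.011, -0.0, 0.0]
wrist_force: [-0.7, 0.6, -1.0]
finger_gap: 0.298
gripper_force: 59.1
```

```bash
python3 go.py .5195 -.0247 .250 .02
```

```text
t 12.53 pos [0.5854 0.2577 0.2512] yaw 0.0229 tool mm [-72.3 280.8   1.3] turn 0.0029 tilt 0.0008 gap 0.298 gf 59.1 wf [-0.7  0.6 -1. ] j [-0.19  0.44 -0.4   1.27  0.17  1.46 -2.12]
```

Emit:
carry_out:
  motion: [1, 0, 0, -20, 0, 1, 0, 0, -20, 0, 1, -2, 8, 0, 0, 1, -7, 25, 0, 0, 1, -8, 32, 0, 0, 1, -8, 32, 0, 0, 1, -8, 32, 0, 0, 1, -8, 32, 0, 0, 1, -8, 32, 0, 0, 1, -8, 32, 0, 0, 1, -8, 32, 0, 0, 1, -5, 17, 0, 0]

```text
time_s: 13.53
eef_pos: [0.5202, -0.0228, 0.2901]
eef_rot: [1.0, 0.009, -0.001, 0.001]
wrist_force: [0.4, -0.8, -1.4]
finger_gap: 0.295
gripper_force: 59.2
```

Emit:
carry_out:
  motion: [1, 0, 0, 0, 0, 1, 0, 0, 0, 0, 1, 0, 0, 0, 0]

```text
time_s: 13.78
eef_pos: [0.5215, -0.017, 0.2908]
eef_rot: [1.0, 0.012, -0.001, -0.0]
wrist_force: [-0.0, 0.5, -0.7]
finger_gap: 0.297
gripper_force: 59.2
```

```bash
python3 go.py .5195 -.0247 .195 .02;
```

```text
t 13.78 pos [ 0.5215 -0.017   0.2908] yaw 0.0234 tool mm [-2.   7.8 95.8] turn 0.0034 tilt 0.0017 gap 0.297 gf 59.2 wf [-0.   0.5 -0.7] j [ 0.22  0.15 -0.28  1.54  0.04  1.46 -1.61]
```

Emit:
carry_out:
  motion: [1, -1, 4, 0, 0, 1, -1, 4, 0, 0, 1, 0, 0, 20, 0, 1, 0, 0, 25, 0, 1, 0, 0, 25, 0, 1, 0, 0, 16, 0, 1, 0, 0, 10, 0, 1, 0, 0, 0, 0, 1, 0, 0, 0, 0, 1, 0, 0, 0, 0]

```text
time_s: 14.62
eef_pos: [0.5209, -0.0256, 0.1972]
eef_rot: [1.0, 0.012, 0.001, -0.0]
wrist_force: [0.5, 0.9, -0.3]
finger_gap: 0.301
gripper_force: 59.2
```

```bash
python3 go.py .5195 -.0247 .195 .02;python3 - <<'E'
from h import *
s=get_image("scene")["image"];t=get_image("top")["image"]
cv2.imwrite("pics/g4.png",np.hstack([crop(s,275,180,66,100,6),crop(t,293,225,66,100,6)]))
E
```

```text
t 14.62 pos [ 0.5209 -0.0256  0.1972] yaw 0.0231 tool mm [-1.4 -0.9  2.2] turn 0.0031 tilt 0.002 gap 0.301 gf 59.2 wf [ 0.5  0.9 -0.3] j [ 0.23  0.19 -0.27  1.7   0.05  1.26 -1.61]
```

View pics/g4.png

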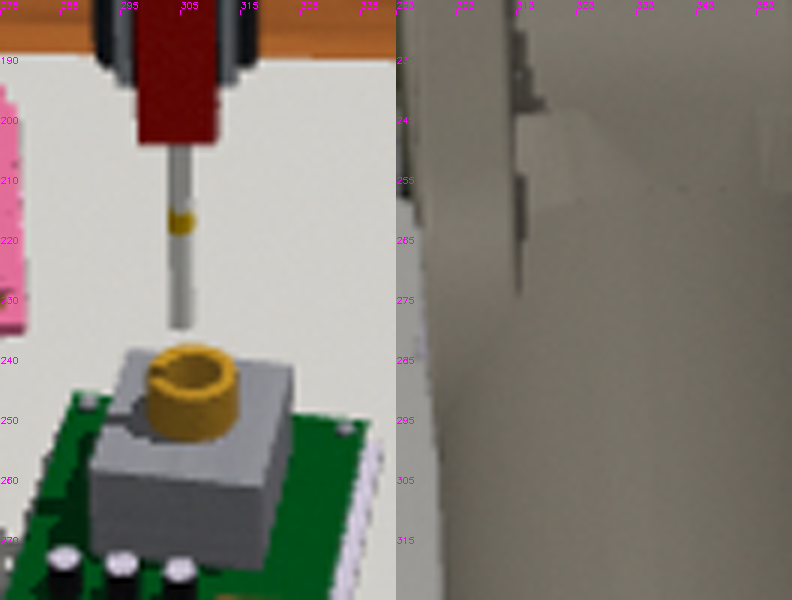

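Scene: the rod tip is at about (305.0,234.5) and the collar's mouth is centred at about (307,241.8). So the rod is about 4 mm to the -y side. I'll measure both in the same image.

```bash
python3 - <<'E'
from h import *
s=get_image("scene");im=s["image"]
hsv=cv2.cvtColor(im,cv2.COLOR_BGR2HSV)
# collar mouth: fit mouth centre by projecting the model cylinder onto the brass mask
m=np.zeros((480,640),np.uint8);m[235:256,294:320]=cv2.inRange(hsv,(15,110,50),(32,255,255))[235:256,294:320]
m=cv2.morphologyEx(m,cv2.MORPH_CLOSE,np.ones((7,7)))>0
from scipy.optimize import minimize
th=np.linspace(0,2*np.pi,60)
def sil(d,pts):
    q=np.zeros((1920,2560),np.uint8);cv2.fillConvexPoly(q,cv2.convexHull(((uv(d,pts)+.5)*64).astype(np.int32)),255,shift=4)
    return cv2.resize(q,(640,480),interpolation=cv2.INTER_AREA)/255.
def cyl(x,y,r,z0,z1): return np.array([[x+r*np.cos(t),y+r*np.sin(t),z] for t in th for z in(z0,z1)])
def go(f,x0,k): return min((minimize(f,x0,method="Nelder-Mead",options=dict(initial_simplex=np.array(x0)+np.r_[np.zeros((1,len(x0))),np.diag(k)*sg])) for sg in(1,-1)),key=lambda r:r.fun)
r=go(lambda p:np.abs(sil(s,cyl(p[0],p[1],.016,.058,.078))-m).sum(),[.521,-.024],[.004,.004]);print("collar(scene)",r.x.round(4),r.fun,m.sum())
# rod column per row & tip, sub-pixel by darkness against the white mat
g=im[:,:,1].astype(float)
for v in(207,210,222,226,230,233):
    row=g[v,298:313];w=np.clip(row[:2].mean()-row-15,0,None);c=(w*np.arange(298,313)).sum()/w.sum()
    print(v,round(c,2),round(w.sum()/w.max(),1))
print(g[228:239,305].astype(int))
O=np.array([.5209,-.0256]);
for z in(.0973+.02,.0973):print("proj rod",uv(s,[[*O,z]]))
t=cv2.imread("pics/top0.png");T=get_image("top")
h=cv2.cvtColor(t,cv2.COLOR_BGR2HSV);m2=np.zeros((480,640),np.uint8);m2[250:275,312:338]=cv2.inRange(h,(15,110,50),(32,255,255))[250:275,312:338]
m2=cv2.morphologyEx(m2,cv2.MORPH_CLOSE,np.ones((11,11)))>0
r=go(lambda p:np.abs(sil(T,cyl(p[0],p[1],.016,.058,.078))-m2).sum(),[.5195,-.0247],[.004,.004]);print("collar(top)",r.x.round(4),r.fun,m2.sum())
E
```

```text
collar(scene) [ 0.5183 -0.0245] 27.376470588235293 211
207 304.43 3.7
210 304.43 3.7
222 304.35 3.2
226 304.39 3.2
230 304.49 3.0
233 304.6 3.2
[129 128 128 126 128 127 131 189 206 166 141]
proj rod [[305.75295654 226.24313433]]
proj rod [[305.88737436 234.21352405]]
collar(top) [ 0.5212 -0.0248] 21.513725490196077 143
```

Emit:
carry_out:
  motion: [1, 0, -1.75, 0, 0, 1, 0, -1.75, 0, 0, 1, 0, 0, 5, 0, 1, 0, 0, 5, 0, 1, 0, 0, 3, 0, 1, 0, 0, 0, 0, 1, 0, 0, 0, 0, 1, 0, 0, 0, 0]

```text
time_s: 15.48
eef_pos: [0.52, -0.0222, 0.1828]
eef_rot: [1.0, 0.011, -0.0, -0.0]
wrist_force: [-0.7, 0.3, -0.1]
finger_gap: 0.295
gripper_force: 59.2
```

```bash
python3 go.py .5209 -.0221 .184 .02; cat > rod.py <<'E'
from h import *
s=get_image("scene");g=s["image"][:,:,1].astype(float);n=cv2.cvtColor(s["image"],cv2.COLOR_BGR2HSV)
st=get_state();x,y,z=st["eef_pos"]
for zz in(-.02,-.0199-.036,-.0999):print("proj",zz,uv(s,[[x,y,z+zz]]).round(2))
print("collar proj from scene fit",uv(s,[[.5183,-.0245,.078]]).round(2))
k=cv2.resize(s["image"][195:260,280:335],None,fx=9,fy=9,interpolation=cv2.INTER_CUBIC);cv2.imwrite("pics/r%d.png"%(st["time_s"]*100),k)
for v in range(208,240,3):
    row=g[v,298:315];w=np.clip(np.median(row)-row-15,0,None);print(v,round((w*np.arange(298,315)).sum()/w.sum(),2) if w.sum() else None,end="; ")
print(g[228:250,306].astype(int))
E
python3 rod.py; ls -t pics|head -1
```

```text
t 15.48 pos [ 0.52   -0.0222  0.1828] yaw 0.0227 tool mm [ 0.9 -0.1 -1.2] turn 0.0027 tilt 0.0001 gap 0.295 gf 59.2 wf [-0.7  0.3 -0.1] j [ 0.22  0.2  -0.27  1.72  0.06  1.23 -1.62]
proj -0.02 [[307.17 207.18]]
proj -0.0559 [[307.38 222.1 ]]
proj -0.0999 [[307.64 239.59]]
collar proj from scene fit [[306.61 240.99]]
208 None; 211 306.21; 214 306.16; 217 306.04; 220 306.03; 223 306.24; 226 306.19; 229 306.19; 232 306.3; 235 306.3; 238 305.67; [124 123 124 123 123 123 123 124 122 122 122 121  96  74  74  74  75 140
 110  72  70  71]
r1553.png
```

View pics/r1553.png

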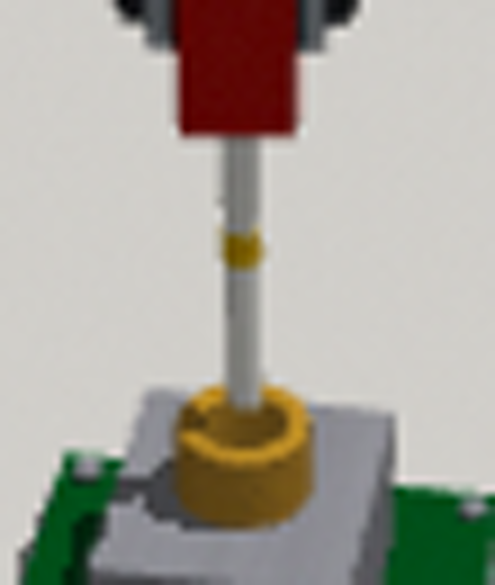

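```bash
python3 - <<'E'
from h import *
im=cv2.imread("pics/scene0.png");s=get_image("scene");n=s["image"]
print("before col306-307 rows 234..256 BGR");
for v in range(234,256):print(v,im[v,306],im[v,307],im[v,311],"|",n[v,306],n[v,307],n[v,311])
c=[.5209,-.0235]
for nm,P in dict(mouth=[*c,.078],topback=[c[0]-.016,c[1],.078],inback=[c[0]-.01,c[1],.078],infront=[c[0]+.01,c[1],.078],topfront=[c[0]+.016,c[1],.078],botfront=[c[0]+.016,c[1],.058]).items():print(nm,uv(s,[P]).round(2))
E
```

```text
before col306-307 rows 234..256 BGR
234 [195 199 202] [194 200 201] [195 199 201] | [119 124 124] [129 132 132] [201 206 208]
235 [195 199 201] [195 198 201] [195 199 201] | [118 124 123] [128 132 133] [201 205 207]
236 [192 198 201] [192 198 200] [194 199 201] | [118 122 122] [128 131 132] [201 206 208]
237 [113 163 186] [114 165 188] [192 198 201] | [119 121 122] [127 130 131] [199 204 208]
238 [ 37 140 187] [ 38 137 183] [ 89 154 187] | [119 123 124] [127 129 130] [ 94 162 194]
239 [ 24  78 107] [ 20  72 100] [ 35 132 176] | [117 121 123] [124 127 128] [ 36 138 183]
240 [20 70 97] [20 68 94] [ 26  96 130] | [ 47  87 107] [ 70  99 114] [ 28 100 135]
241 [21 72 97] [19 67 92] [19 68 93] | [21 73 99] [20 70 96] [22 70 98]
242 [20 71 96] [19 67 91] [19 67 93] | [ 22  75 100] [20 71 96] [ 25  73 101]
243 [19 69 95] [19 67 91] [ 27  98 134] | [ 21  74 101] [22 71 97] [ 29 103 140]
244 [21 72 99] [20 70 98] [ 34 135 180] | [ 22  75 103] [ 23  75 102] [ 38 141 187]
245 [ 35 135 180] [ 35 135 181] [ 34 120 163] | [ 35 140 186] [ 37 140 188] [ 33 123 168]
246 [ 30 106 145] [ 27 100 136] [ 2
[... 238 characters left out ...]
 22  81 111] | [19 71 98] [21 72 99] [ 23  84 114]
250 [20 66 91] [20 67 92] [ 24  80 110] | [19 68 94] [21 70 96] [ 22  82 114]
251 [20 67 91] [19 66 89] [ 22  78 106] | [21 70 95] [19 67 92] [ 25  83 113]
252 [21 67 91] [19 68 93] [ 40  90 119] | [22 71 96] [ 23  72 100] [ 44  95 124]
253 [41 70 87] [42 73 92] [142 134 136] | [41 73 90] [45 78 96] [146 139 140]
254 [143 137 137] [143 135 136] [142 135 136] | [149 143 141] [148 141 142] [148 141 141]
255 [143 137 136] [143 137 136] [142 135 135] | [148 142 141] [150 143 142] [147 140 141]
mouth [[307.03 241.76]]
topback [[307.43 237.14]]
inback [[307.28 238.86]]
infront [[306.77 244.7 ]]
topfront [[306.62 246.49]]
botfront [[306.74 254.16]]
```

Emit:
carry_out:
  motion: [1, 1, -0.2, 0, 0, 1, 1, -0.2, 0, 0, 1, 0, 0, 0, 0, 1, 0, 0, 0, 0, 1, 0, 0, 0, 0]

```text
time_s: 16.0
eef_pos: [0.522, -0.0217, 0.1828]
eef_rot: [1.0, 0.011, 0.0, -0.0]
wrist_force: [0.4, -0.6, -0.2]
finger_gap: 0.297
gripper_force: 59.2
```

```bash
python3 go.py .522 -.0218 .1339 .02; python3 rod.py; python3 - <<'E'
from h import *
n=get_image("scene")["image"]
print(n[238:244,304:310,0])
E
```

```text
t 16.0 pos [ 0.522  -0.0217  0.1828] yaw 0.0229 tool mm [-0.   0.1 48.9] turn 0.0029 tilt 0.0001 gap 0.297 gf 59.2 wf [ 0.4 -0.6 -0.2] j [ 0.22  0.21 -0.28  1.71  0.06  1.23 -1.62]
proj -0.02 [[307.37 207.77]]
proj -0.0559 [[307.58 222.69]]
proj -0.0999 [[307.83 240.19]]
collar proj from scene fit [[306.61 240.99]]
208 None; 211 306.44; 214 306.44; 217 306.43; 220 306.32; 223 306.37; 226 306.34; 229 306.36; 232 306.4; 235 306.49; 238 305.55; [122 123 122 123 124 122 122 120 121 120 119 121 120  76  75  72  76 139
 110  72  70  71]
[[ 41  75 118 125 134  66]
 [ 39  71 116 125 134  54]
 [ 29  69 116 122 131  47]
 [ 25  23  25  40  22  20]
 [ 25  23  21  20  22  19]
 [ 22  21  21  19  20  21]]
```

Emit:
carry_out:
  motion: [1, 0, 0, 3, 0, 1, 0, 0, 4, 0, 1, 0, 0, 4, 0, 1, 0, 0, 4, 0, 1, 0, 0, 0, 0, 1, 0, 0, 0, 0]

```text
time_s: 16.6
eef_pos: [0.5217, -0.0217, 0.1674]
eef_rot: [1.0, 0.011, -0.0, -0.0]
wrist_force: [0.4, 0.3, -0.4]
finger_gap: 0.3
gripper_force: 59.2
```

```bash
python3 go.py .522 -.0218 .1339 .02
```

```text
t 16.6 pos [ 0.5217 -0.0217  0.1674] yaw 0.0229 tool mm [ 0.3  0.1 33.5] turn 0.0029 tilt 0.0009 gap 0.3 gf 59.2 wf [ 0.4  0.3 -0.4] j [ 0.22  0.22 -0.27  1.73  0.06  1.2  -1.62]
```

Emit:
carry_out:
  motion: [1, 0, 0, 4, 0, 1, 0, 0, 4, 0, 1, 0, 0, 4, 0, 1, 0, 0, 4, 0, 1, 0, 0, 4, 0, 1, 0, 0, 4, 0, 1, 0, 0, 4, 0, 1, 0, 0, 3, 0, 1, 0.3, 0, 2, 0, 1, 0, 0, 0, 0, 1, 0, 0, 0, 0, 1, 0, 0, 0, 0]

```text
time_s: 17.6
eef_pos: [0.5225, -0.0217, 0.135]
eef_rot: [1.0, 0.011, 0.0, -0.0]
wrist_force: [0.4, -0.4, -0.8]
finger_gap: 0.295
gripper_force: 59.2
```

```bash
python3 go.py .522 -.0218 .1339 .02; python3 - <<'E'
from h import *
s=get_image("scene");n=s["image"];st=get_state();x,y,z=st["eef_pos"]
cv2.imwrite("pics/f.png",cv2.resize(n[195:260,280:335],None,fx=9,fy=9,interpolation=cv2.INTER_CUBIC))
for v in range(222,250):print(v,n[v,306],n[v,307])
print(n[228:240:3,302:312,0])
for dz,dx in((-.0199,.013),(-.0519,.004),(-.0599,.004)):print(uv(s,[[x+dx-.0017,y,z+dz]]).round(2))
E
```

```text
t 17.6 pos [ 0.5225 -0.0217  0.135 ] yaw 0.0228 tool mm [-0.5  0.1  1.1] turn 0.0028 tilt 0.0004 gap 0.295 gf 59.2 wf [ 0.4 -0.4 -0.8] j [ 0.22  0.25 -0.27  1.77  0.07  1.13 -1.63]
222 [ 5  7 94] [ 1  4 93]
223 [ 4  8 95] [ 2  5 93]
224 [ 4  7 95] [ 7  8 95]
225 [ 2  4 93] [ 5  7 94]
226 [ 4  8 95] [ 5  7 95]
227 [ 2  4 94] [ 6  6 94]
228 [ 1  4 94] [ 5  5 95]
229 [ 7  7 95] [ 5  7 94]
230 [ 36  38 102] [ 35  38 102]
231 [119 122 124] [118 123 123]
232 [119 122 123] [119 122 122]
233 [120 123 124] [120 122 124]
234 [118 123 123] [120 123 124]
235 [120 124 123] [119 124 124]
236 [120 124 123] [119 123 124]
237 [118 122 123] [120 123 124]
238 [119 122 123] [120 122 122]
239 [116 120 121] [120 123 123]
240 [115 120 122] [121 125 126]
241 [ 23  95 115] [ 21  99 120]
242 [  0  88 113] [  0  90 118]
243 [  0  89 113] [  0  91 116]
244 [ 80 112 121] [ 62 112 127]
245 [ 32 123 166] [ 36 141 188]
246 [ 32 112 152] [ 29 106 143]
247 [23 73 97] [ 22  75 100]
248 [23 72 98] [20 74 98]
249 [21 70 97] [20 73 99]
[[  1   2   5   2   1   5   5   4   3   3]
 [202 202 195 130 119 118 123 178 202 203]
 [203 203 196 129 118 120 122 179 202 201]
 [200 195 155 112 118 120 119 154 199 199]]
[[307.37 230.86]]
[[307.78 240.9 ]]
[[307.82 244.  ]]
```

View pics/f.png

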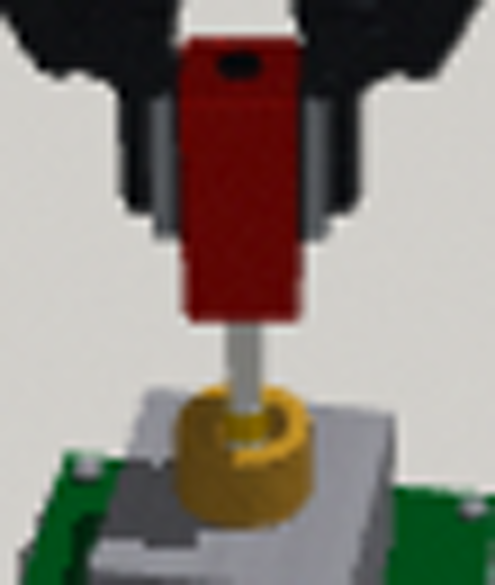

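The band sits at the mouth (rows 240.6–243.6), about 1.5 mm high, with the rod centred in the ring. I lower it a touch, settle, and hand in.

Emit:
carry_out:
  motion: [1, 0, 0, 1.2, 0, 1, 0, 0, 0, 0, 1, 0, 0, 0, 0, 1, 0, 0, 0, 0, 1, 0, 0, 0, 0, 1, 0, 0, 0, 0]

```text
time_s: 18.15
eef_pos: [0.5223, -0.0217, 0.1337]
eef_rot: [1.0, 0.011, 0.0, -0.0]
wrist_force: [0.0, -0.6, -1.5]
finger_gap: 0.292
gripper_force: 59.2
```

```bash
python3 go.py .522 -.0218 .1339 .02; python3 -c "
from plant import sign_off
print(sign_off())"
```

```text
t 18.15 pos [ 0.5223 -0.0217  0.1337] yaw 0.0229 tool mm [-0.3  0.1 -0.2] turn 0.0029 tilt 0.0002 gap 0.292 gf 59.2 wf [ 0.  -0.6 -1.5] j [ 0.22  0.25 -0.27  1.78  0.07  1.12 -1.63]
the job is handed in; nothing more can be done
None
```

I handed the job in at about 18 s of the 64 s, with no verdict returned: by my camera measurements the selector is up at the green dot, and the red probe is held upright and centred in the collar with its yellow band level with the top.

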